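Gauge the gap at the end of a specimen bar with a taper feeler blade

TASK

Lay the steel bar lengthways on the rig's narrow raised rail, its end butted against the fixed stop, and let go. Then lift the taper feeler blade from its holder by the handle and slide it point down between the bar's free end and the spring plate until it drags snugly, the plate giving way by a millimetre or two and never driven back to its end stop. Finish while still holding the blade there by its handle, upright, touching only the bar and the spring plate; leave everything else on the bench where it is.

Things in the scene. Friction and masses are not known exactly. Their poses are not given: they have to be found in the camera images.
- rig: Fixed gap rig. Origin: on the bench under the rail's middle. Base plate 64 mm (x), y = -65 to +105, 8 mm thick. On it an upright rail, 10 mm wide, along y from -40 to +40, top 62 mm above the bench. At the -y end the fixed stop: upright plate 38 wide, 12 thick, top at 82 mm, inner face at y = -42. The butted bar's middle is at x = y = 0, its free end at y = +42.
- head: Spring head on the rig's +y end, axes as the rig's, its y differs per start. Origin: on top of the base (8 mm above the bench) right below the resting face of the spring plate, an upright steel plate 38 mm wide, 6 thick, facing -y, top 72 mm above this origin (level with a bar on the rail). Behind it a post, y = +16 to +28, 68 tall. Gap from the butted bar to the plate: 7 to 9 mm.
- plate_travel (a joint): How far the spring plate has been pushed back along the head's +y, in m: 0 at rest, end stop at 0.006. The spring takes 3.5 N per mm, without preload.
- bar: Steel specimen bar, 18 x 84 x 18 mm, about 0.2 kg, lying on the bench; long axis y. Origin: centre of the underside as it lies at the start.
- bar_mid (a point): The middle of the specimen bar (9 mm above its origin).
- holder: Grey plastic holder block, fixed to the bench, 44 x 44 mm and 76 mm high on a foot 60 x 60 mm; the blade hangs in the slot in its top. Origin: centre of the underside.
- blade: Taper feeler blade, 120 mm, 70 g, point down in the holder. Origin: middle of the tip, z up to the handle. Steel part 70 long, 16 wide (x), thickness (y) growing evenly from 2.6 at the tip to 13.1. Black handle 24 wide (x), 14 thick (y), 70 to 120 above the tip; it hangs by its underside on the holder's top. It enters the gap with its y along the rig's y, either way round.
- petri_dish: Bystander: petri dish, 67 mm across, 16 mm high. Origin: centre of the underside.
- forceps: Bystander: steel forceps, 136 mm long (y), lying flat, 10 mm high. Origin: centre of the underside.
- crucible: Bystander: white crucible, 44 mm across, 32 mm high. Origin: centre of the underside.
- beaker: Bystander: glass beaker, 57 mm across, 70 mm high. Origin: centre of the underside.
Not all that is in view belongs to the job. Leave any green look-alike of the bar alone.

How it is judged:
On the way, in this order (a step that is already met when the one before it is completed fails the run):
1. the bar lies lengthways on the rail, butted on the fixed stop, and is let go (x of bar_mid in the frame of rig between -0.006 and 0.006 m and y of bar_mid in the frame of rig below 0.003 m and z of bar_mid in the frame of rig between 0.068 and 0.074 m and angle between the y axis of bar and the y axis of rig, either way round below 0.06 rad and contact force between the fingers and bar below 0.1 N and contact force between bar and rig above 0.5 N and linear speed of bar below 0.02 m/s), for 0.2 s.
2. the blade is held by the fingers, its tip clear above the holder (z of blade in the frame of holder above 0.078 m and contact force between the fingers and blade above 1 N), for 0.1 s.
At the end, for the whole second after the job is handed in: Bar on the rail (6 mm sideways, 3 mm from butting, 0.06 rad), let go; blade still in the fingers, upright to 0.15 rad, tip 15 mm or more below the plate's top, within 12 mm of mid-width, pressing on bar and spring plate over 0.6 N, not on the rig; spring plate pushed back 0.6 to 3.5 mm (x of bar_mid in the frame of rig between -0.006 and 0.006 m and y of bar_mid in the frame of rig below 0.003 m and z of bar_mid in the frame of rig between 0.068 and 0.074 m and angle between the y axis of bar and the y axis of rig, either way round below 0.06 rad and contact force between bar and rig above 0.3 N and contact force between the fingers and bar below 0.1 N and value of joint plate_travel between 0.0006 and 0.0035 m and contact force between blade and bar above 0.6 N and contact force between blade and head above 0.6 N and contact force between blade and rig below 0.3 N and contact force between the fingers and blade above 1 N and z of blade in the frame of head below 0.057 m and x of blade in the frame of head between -0.012 and 0.012 m and angle between blade's own z axis and vertical below 0.15 rad and linear speed of blade below 0.01 m/s); the arm keeps its last pose, push and grip.
It fails at once if the spring plate is pressed back to its end stop (value of joint plate_travel above 0.0055 m).
It fails at once if the petri dish is moved by more than 20 mm (distance of petri_dish from where it was at the start of the episode above 0.02 m).
It fails at once if the forceps is moved by more than 20 mm (distance of forceps from where it was at the start of the episode above 0.02 m).
It fails at once if the crucible is moved by more than 20 mm (distance of crucible from where it was at the start of the episode above 0.02 m).
It fails at once if the beaker is moved by more than 20 mm (distance of beaker from where it was at the start of the episode above 0.02 m).
It also fails if it takes over 72 s, if anything falls off the work surface, if the arm or the gripper's body presses on something with over 40 N, if the wrist force passes 120 N, or if a joint passes its speed limit or range.

ROBOT

A 7-joint arm with a two-finger parallel gripper is mounted at the origin on a cart in front of the work surface, level with it; the furniture and walls round the work are solid. World frame = base frame: x ahead of the robot, y to its left, z up, the work surface at z = 0. Lengths are in m, angles in rad, forces in N, time in s.
With the tool pointing down it reaches from about 0.4 to 0.85 m from the base axis. Payload 10.4 kg.
Tool frame: the origin (TCP) lies on the centre line of the jaws, within the pads' length; the fingertips stand 8 mm ahead of it and the grasp point (between the pads) lies 11 mm behind it; y points along the fingers, z is the direction in which the jaws open and shut, and the axes are right-handed (so a half turn about y gives the same grasp; the last joint's range is limited). The gripper opens to 87 mm and grips with 3 to 60 N. Pads are 19 mm wide; open, the fingers measure 117 mm over their backs; the gripper's body (75 mm by 190 mm) begins 51 mm behind the grasp point.
Start: joints at [-1.238, 0.332, -0.065, 1.46, 0.022, 1.35, -0.088], TCP at [0.218, 0.586, 0.231] pointing down, gripper open.
Joint ranges: [-2.6, 2.6], [-0.5, 2.12], [-1.47, 1.34], [0.16, 2.42], [-1.27, 4.41], [0.06, 2.06], [-2.6, 2.6]. Speed limits (rad/s): [2.22, 2.22, 2.79, 2.79, 3.14, 3.14, 3.14].

INTERFACE

Orientations are given as [roll, pitch, yaw] about the fixed x, y, z axes, in that order (R = Rz(yaw) Ry(pitch) Rx(roll)).
In Python, from station import bot, jaws, vision gives the robot as it stands. Calls block until the motion is done:
- bot.reach(position, orientation): joint-space move of the TCP to a pose.
- bot.movel(position, ori=None, velocity=0.15, contact_N=None): straight line of the TCP; ori=None keeps the orientation; velocity is the mean speed in m/s. With contact_N (N) it stops when the force on the tool has changed by that much, and returns True; else False.
- bot.goto_joints(angles): joint-space move.
- jaws.move_gripper(opening, effort=None): finger opening in m; effort is the grip in N (None keeps the last); returns when the fingers have stopped.
- bot.hold(seconds).
- bot.solve_ik(position, orientation): joint angles nearest the present ones, or None.
- vision.get_image(name): name is "scene" or "top" or "wrist"; returns a dict with "color" (400x640x3 uint8, red, green, blue), "camera_matrix" (3x3 intrinsics, pixels), "dist" ([k1, k2, p1, p2, k3] as OpenCV has them; the pictures are not rectified), "pose" (4x4, takes a point from camera to world coordinates); the wrist camera has in their place "T_tool_cam" (4x4, takes a point from camera to tool coordinates, whose origin is the TCP and whose axes are the tool frame's). Camera axes: x right, y down, z forward; pixel columns grow to the right and rows downward; lengths in m; the calibration is good to about 2 mm. A picture is of the moment at which its call begins: read the wrist's pose just before it. There is no depth.
A pose or a line that the arm cannot do raises bot.IKError and nothing moves.
- bot.close_job(): hands the job in, once; it reports no verdict.
Trained networks look in a picture, given as the dict that the camera call returned (one of the last four; its "shot" number tells which), for a name from the list of things; names that differ only in an ending like _2 or _b are one class to them, and where a whole thing is asked for, a point or a joint stands for the part that bears it (a point fixed in the world has none). Each returns a list of dicts, best first, with "score" (0 to 1); they miss things now and then, are a little off and sometimes report something else, mostly with a low value. They report only what shows in the picture. A call takes as long as a camera call. They do not tell look-alikes from the thing itself.
- vision.search_frame(label, picture): "centre" ([x, y, z] in m, in world coordinates, good to about 4 mm: the middle of the surface that is visible of it).
- vision.mark_of(label, picture): "centre" ([x, y, z] in m, in world coordinates, good to about 4 mm: a listed point, or the origin of a listed thing).
Readings, each from a call of its own:
- bot.read_t(): time.
- bot.read_joint_positions(): joint angles.
- bot.read_dq(): joint speeds.
- bot.read_joint_torque(): joint torques, N m.
- bot.read_eef_pos(): TCP position.
- bot.read_tool_rot(): TCP orientation.
- bot.read_wrist_force(): force on the tool from outside, world axes, zero at the start.
- bot.read_moment(): the same for the moment, N m.
- bot.read_opening(): finger opening in m.
Only numpy, scipy, OpenCV 4.12 (cv2) and the standard library are available. Lean on these libraries where they do the work, as an engineer would, in place of code of your own. Each camera call takes 0.05 s, during which the arm holds its last target.

## Working session

There is one attempt and no reset: what is moved stays moved. The work goes in short steps, each a Python script; the robot and the scene stay as the last script left them, time stands still between calls to the robot, and variables do not carry over. Pictures are saved under pics/ and viewed, and the job is handed in when it is done.

```bash
mkdir -p pics; ls; cat > h.py <<'E'
import numpy as np, cv2
from station import bot, jaws, vision
def save(n,im): cv2.imwrite(f'pics/{n}.png', im['color'][:,:,::-1])
E
python3 - <<'E'
from h import *
print(bot.read_t(), bot.read_eef_pos(), bot.read_tool_rot(), bot.read_opening())
for c in ["scene","top"]:
    im=vision.get_image(c); save(c+'0',im)
    print(c, np.round(im['pose'],3).tolist(), np.round(im['camera_matrix'],1).tolist(), im['dist'])
    for l in ["rig","head","bar","holder","blade","petri_dish","forceps","crucible","beaker"]:
        print(l,[(np.round(d['centre'],4).tolist(),round(d['score'],2)) for d in vision.mark_of(l,im)][:3])
print(bot.read_t())
E
```

```text
pics
0.0 [0.21758495 0.58549617 0.22975017] [-1.57222883e+00 -6.45095746e-05 -3.55756330e-01] 0.0868469632534188
scene [[0.876, -0.27, 0.4, -0.0], [-0.483, -0.461, 0.745, -1.078], [-0.017, -0.845, -0.534, 0.757], [0.0, 0.0, 0.0, 1.0]] [[459.4, 0.0, 311.4], [0.0, 459.4, 193.9], [0.0, 0.0, 1.0]] [0.0108533 0.        0.        0.        0.       ]
rig [([0.5415, 0.0265, -0.0024], 0.8)]
head [([0.5529, 0.0753, 0.0065], 0.75)]
bar [([0.5067, 0.2591, 0.0043], 0.66), ([0.3906, 0.2465, 0.0022], 0.6), ([0.4507, -0.2861, 0.0027], 0.36)]
holder [([0.4501, -0.2871, 0.0046], 0.92), ([0.3885, 0.0802, 0.0007], 0.56)]
blade []
petri_dish [([0.3989, -0.1154, 0.0017], 0.8)]
forceps [([0.3868, 0.0821, -0.0024], 0.41)]
crucible [([0.6004, -0.4094, -0.0016], 0.69)]
beaker [([0.7179, 0.2718, 0.0018], 0.5)]
top [[-0.011, -0.982, 0.19, 0.371], [-1.0, 0.013, 0.012, -0.09], [-0.014, -0.19, -0.982, 0.942], [0.0, 0.0, 0.0, 1.0]] [[364.7, 0.0, 312.5], [0.0, 364.7, 198.8], [0.0, 0.0, 1.0]] [-0.0556559  0.         0.         0.         0.       ]
rig [([0.5388, 0.0268, -0.0005], 0.88)]
head [([0.5515, 0.0732, 0.0088], 0.78), ([0.5363, 0.0253, -0.0001], 0.3)]
bar [([0.3962, 0.2468, 0.005], 0.82), ([0.5094, 0.2585, 0.0015], 0.73), ([0.3942, -0.1199, 0.0001], 0.45)]
holder [([0.4536, -0.287, 0.0015], 0.75)]
blade [([0.4508, -0.2834, 0.006], 0.7)]
petri_dish [([0.3933, -0.1223, 0.0011], 0.74), ([0.3925, 0.0843, -0.0033], 0.61)]
forceps [([0.3912, 0.085, -0.0008], 0.44)]
crucible [([0.5977, -0.407, 0.0019], 0.6), ([0.4502, -0.2845, 0.0056], 0.59)]
beaker [([0.7172, 0.2774, -0.002], 0.95)]
1.0
```

View pics/scene0.png

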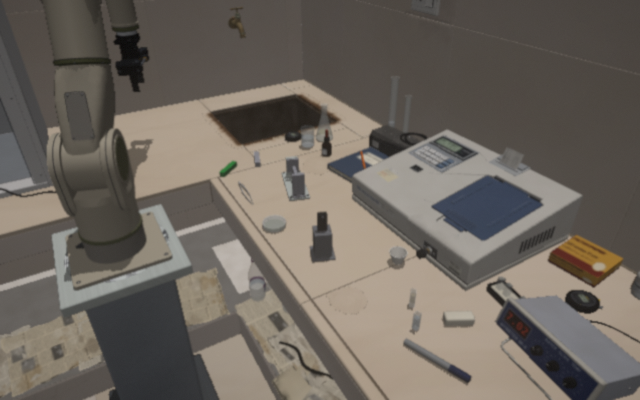

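View pics/top0.png

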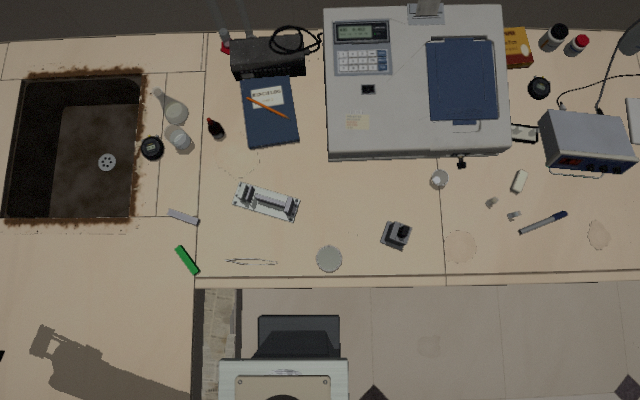

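The steel bar is at about (183,216) in the top view and the green look-alike at (187,260). The rig runs from (240,195), the head end, to (295,212), the stop end. The holder with the blade is at (397,235). Next I'll look closer with the wrist camera.

```bash
cat >> h.py <<'E'
from scipy.spatial.transform import Rotation as R
def tool_T():
    p=bot.read_eef_pos(); o=bot.read_tool_rot()
    T=np.eye(4); T[:3,:3]=R.from_euler('xyz',o).as_matrix(); T[:3,3]=p; return T
def wrist(n):
    T=tool_T(); im=vision.get_image('wrist'); save(n,im)
    im['pose']=T@im['T_tool_cam']
    np.savez(f'pics/{n}.npz',pose=im['pose'],K=im['camera_matrix'],dist=im['dist'])
    return im
def load(n):
    return dict(np.load(f'pics/{n}.npz')) 
def proj(im,P):
    Ti=np.linalg.inv(im['pose']); K=im['camera_matrix'] if 'camera_matrix' in im else im['K']
    return cv2.projectPoints(np.asarray(P,float).reshape(-1,3),cv2.Rodrigues(Ti[:3,:3])[0],Ti[:3,3],K,im['dist'])[0][:,0]
def ray(im,uv,z):
    K=im['camera_matrix'] if 'camera_matrix' in im else im['K']
    q=cv2.undistortPoints(np.asarray(uv,float).reshape(-1,1,2),K,im['dist'])[:,0]
    d=np.c_[q,np.ones(len(q))]@im['pose'][:3,:3].T; o=im['pose'][:3,3]
    return o+d*((z-o[2])/d[:,2])[:,None]
def down(yaw): return [-np.pi/2,0,yaw]
E
python3 - <<'E'
from h import *
im=vision.get_image('wrist'); print(np.round(im['T_tool_cam'],3).tolist(),np.round(im['camera_matrix'],1).tolist(),im['dist'])
for p in [(0.507,0.259,0.25),(0.54,0.03,0.3),(0.45,-0.285,0.3)]:
  for y in [-0.35,-0.35+1.57,-0.35-1.57,0,0.6,-0.8]:
    q=bot.solve_ik(p,down(y)); print(p,y,None if q is None else np.round(q,2))
E
```

```text
[[-0.002, 0.969, 0.246, -0.066], [0.0, -0.246, 0.969, -0.154], [1.0, 0.002, 0.0, -0.0], [0.0, 0.0, 0.0, 1.0]] [[353.1, 0.0, 316.3], [0.0, 353.1, 205.1], [0.0, 0.0, 1.0]] [-0.00450206  0.          0.          0.          0.        ]
(0.507, 0.259, 0.25) -0.35 [-0.71  0.2   0.18  1.59 -0.04  1.35  0.7 ]
(0.507, 0.259, 0.25) 1.2200000000000002 [-0.62  0.2   0.08  1.59 -0.02  1.36  2.25]
(0.507, 0.259, 0.25) -1.92 [-0.87  0.2   0.37  1.6  -0.07  1.35 -0.84]
(0.507, 0.259, 0.25) 0 [-0.7   0.2   0.17  1.59 -0.03  1.35  1.05]
(0.507, 0.259, 0.25) 0.6 [-0.67  0.2   0.13  1.59 -0.03  1.36  1.64]
(0.507, 0.259, 0.25) -0.8 [-0.76  0.2   0.24  1.6  -0.05  1.35  0.26]
(0.54, 0.03, 0.3) -0.35 [-0.62  0.11  0.53  1.6  -0.06  1.45  1.13]
(0.54, 0.03, 0.3) 1.2200000000000002 [ 0.87  0.33 -1.24  1.53  0.31  1.51  2.42]
(0.54, 0.03, 0.3) -1.92 [-0.67  0.11  0.58  1.6  -0.06  1.44 -0.43]
(0.54, 0.03, 0.3) 0 [-0.62  0.11  0.52  1.6  -0.06  1.45  1.48]
(0.54, 0.03, 0.3) 0.6 [-0.6   0.11  0.51  1.6  -0.05  1.45  2.08]
(0.54, 0.03, 0.3) -0.8 [-0.63  0.11  0.54  1.6  -0.06  1.45  0.69]
(0.45, -0.285, 0.3) -0.35 [ 0.54  0.1  -0.06  1.59  0.01  1.45  1.69]
(0.45, -0.285, 0.3) 1.2200000000000002 None
(0.45, -0.285, 0.3) -1.92 [-0.38  0.11  0.94  1.63 -0.09  1.44  0.22]
(0.45, -0.285, 0.3) 0 [ 0.72  0.11 -0.27  1.58  0.03  1.45  2.03]
(0.45, -0.285, 0.3) 0.6 [ 1.25  0.18 -0.87  1.56  0.14  1.46  2.54]
(0.45, -0.285, 0.3) -0.8 [-0.01  0.09  0.53  1.62 -0.05  1.44  1.29]
```

```bash
python3 - <<'E'
from h import *
bot.reach([0.507,0.259,0.17],down(-1.92)); im=wrist('bar1')
print(vision.mark_of('bar',im)[:2])
bot.reach([0.545,0.04,0.25],down(-1.87)); im=wrist('rig1')
print(vision.mark_of('rig',im)[:2],vision.mark_of('head',im)[:2])
print(bot.read_t())
E
```

```text
[{'centre': [0.5079, 0.2591, 0.003], 'score': 0.95}, {'centre': [0.3958, 0.2413, 0.0], 'score': 0.68}]
[{'centre': [0.5404, 0.0241, -0.0016], 'score': 0.83}] [{'centre': [0.5541, 0.0782, 0.0083], 'score': 0.76}]
3.85
```

View pics/bar1.png

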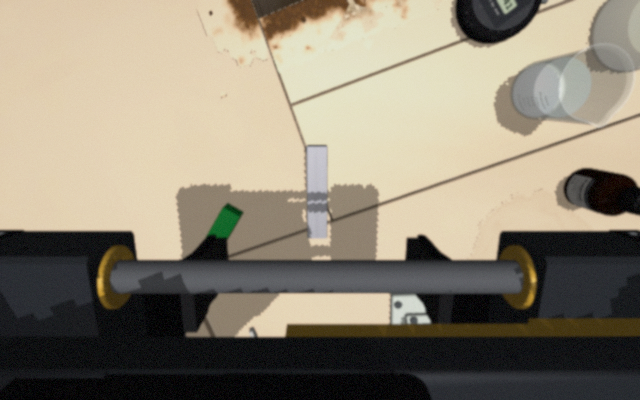

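View pics/rig1.png

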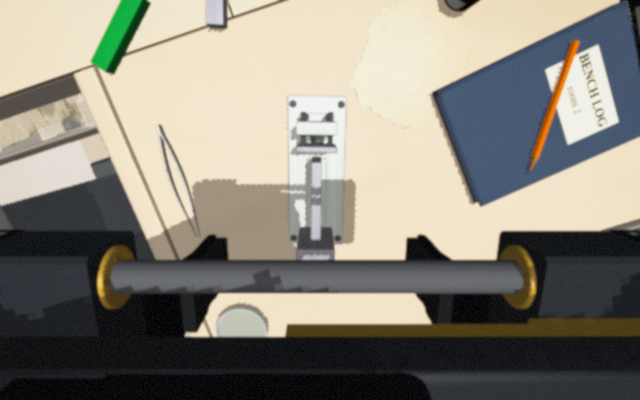

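```bash
python3 - <<'E'
import cv2
a=cv2.imread('pics/bar1.png')[130:255,270:370]; b=cv2.imread('pics/rig1.png')[90:265,265:365]
cv2.imwrite('pics/bar1z.png',cv2.resize(a,None,fx=4.5,fy=4.5,interpolation=cv2.INTER_CUBIC))
cv2.imwrite('pics/rig1z.png',cv2.resize(b,None,fx=3.4*1,fy=3.4,interpolation=cv2.INTER_CUBIC))
E
```

```text
(no output)
```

View pics/bar1z.png

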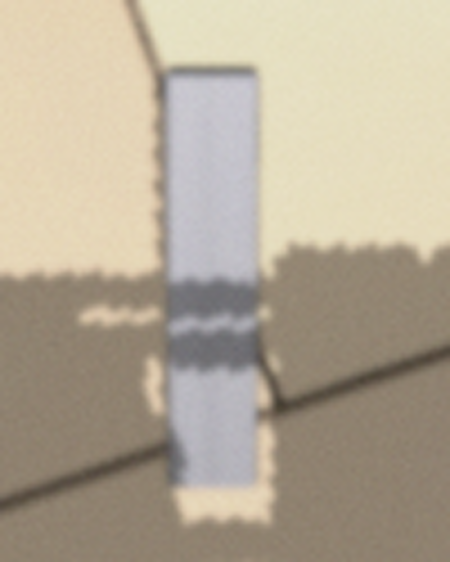

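View pics/rig1z.png

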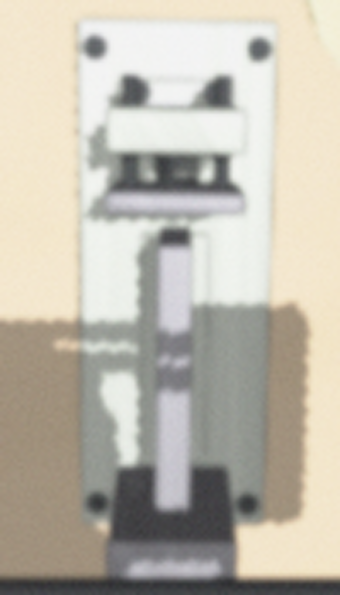

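```bash
cat > fit.py <<'E'
from h import *
from scipy.optimize import least_squares
def fit(im,L,px,x0,extra=None):
    L=np.array(L)/1000.; px=np.array(px,float)
    def f(p):
        P=np.c_[L@np.eye(3)]; 
        W=P@R.from_euler('z',p[2]).as_matrix().T+[p[0],p[1],p[3]]
        return np.r_[(proj(im,W)-px).ravel(), p[3]*1000*0.3]
    r=least_squares(f,x0); return r.x, r.fun[:-1].reshape(-1,2)
E
python3 - <<'E'
from fit import *
im=load('bar1')
x,res=fit(im,[(-9,42,18),(9,42,18),(-9,-42,18),(9,-42,18)],np.array([(166,72),(257,72),(169,487),(257,487)])/4.5+[270-.4,130-.4],[.507,.259,-.35,0]); print(np.round(x,4)); print(np.round(res,1).tolist())
im=load('rig1')
L=[(-32,105,8),(32,105,8),(-5,40,62),(5,40,62),(-5,-40,62),(5,-40,62),(-19,-42,82),(19,-42,82),(-19,-42,8),(19,-42,8)]
px=np.array([(79,20),(276,20),(159,245),(191,245),(156,510),(190,510),(107,542),(237,542),(117,467),(229,467)])/3.4+[265-.35,90-.35]
x,res=fit(im,L,px,[.54,.025,-.3,0]); print(np.round(x,4)); print(np.round(res,1).tolist())
np.save('rig.npy',x)
# head face top edge z=.08
p=ray(im,np.array([(105,212),(243,212),(105,193),(243,193)])/3.4+[264.6,89.6],0.080)
Rm=R.from_euler('z',x[2]).as_matrix()
print((p-[x[0],x[1],x[3]])@Rm)
E
```

```text
[ 0.5071  0.2599 -0.3405 -0.0009]
[[-0.3, -0.0], [0.4, -0.1], [-0.0, 0.1], [0.0, 0.1]]
[ 0.5396  0.0256 -0.3043 -0.001 ]
[[-0.9, -0.4], [0.7, 0.2], [-0.4, 0.5], [0.5, 0.6], [0.0, 0.4], [-0.2, 0.5], [-0.3, -0.2], [0.6, 0.2], [0.3, -1.1], [-0.3, -0.8]]
[[-0.018934    0.05160595  0.08096347]
 [ 0.01803588  0.05194614  0.08096347]
 [-0.01890796  0.0566461   0.08096347]
 [ 0.01792085  0.056985    0.08096347]]
```

The bar and rig fits are clean, with residuals of 1 px or less. The head face sits at y≈0.0515–0.052, which puts the gap at about 9 mm. Picking the bar.

```bash
python3 - <<'E'
from h import *
Y=-0.3405-np.pi/2; Yr=-0.3043-np.pi/2
rig=np.load('rig.npy'); Rm=R.from_euler('z',rig[2]).as_matrix()
W=lambda x,y,z: list(np.array([rig[0],rig[1],0])+Rm@np.array([x,y,z]))
bot.reach([0.5071,0.2599,0.08],down(Y))
bot.movel([0.5071,0.2599,0.0105],velocity=0.08)
jaws.move_gripper(0.0,25); print('open',bot.read_opening(),bot.read_eef_pos())
bot.movel([0.5071,0.2599,0.16],velocity=0.2)
bot.reach(W(0,0.003,0.13),down(Yr))
bot.hold(0.2); print('wf',bot.read_wrist_force(), bot.read_t())
im=wrist('bar2')
c=bot.movel(W(0,0.003,0.0765),velocity=0.06); print(bot.read_eef_pos(),bot.read_wrist_force())
c=bot.movel(W(0,0.003,0.068),velocity=0.01,contact_N=3); print(c,bot.read_eef_pos(),bot.read_wrist_force())
im=wrist('bar3'); print(bot.read_t())
E
```

```text
open 0.017776592509934148 [0.50710543 0.25993549 0.01051883]
wf [ 0.57308945 -1.05749925 -1.84717451] 9.1
[0.54081263 0.02842104 0.0768972 ] [ 0.16087359  0.5083505  -1.61277652]
True [0.54053363 0.0284515  0.07242134] [-0.62254692 -0.75972251  3.88191377]
10.7583
```

View pics/bar3.png

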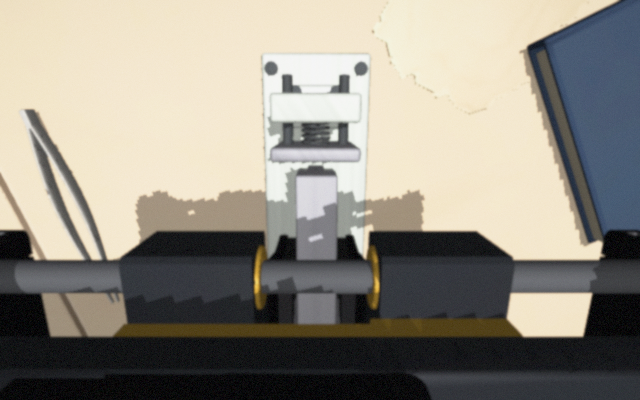

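The bar is on the rail, centred on it (bar middle at u≈317, plate middle at u≈315.5), and contact came at the expected height. Now I'll butt it and release.

```bash
python3 - <<'E'
from h import *
rig=np.load('rig.npy'); Rm=R.from_euler('z',rig[2]).as_matrix()
p=bot.read_eef_pos(); o=np.array([rig[0],rig[1],0])
print('loc',(p-o)@Rm)
p2=p+Rm@np.array([0,-0.010,0.0])
c=bot.movel(list(p2),velocity=0.01,contact_N=6); p=bot.read_eef_pos()
print(c,(p-o)@Rm,Rm.T@bot.read_wrist_force())
jaws.move_gripper(0.05); bot.hold(0.2)
p=bot.read_eef_pos(); print((p-o)@Rm, Rm.T@bot.read_wrist_force())
bot.movel([p[0],p[1],0.18],velocity=0.15)
q=o+Rm@np.array([0,0.01,0.25]); bot.movel(list(q),velocity=0.2)
im=wrist('rig2'); im2=vision.get_image('top'); print(vision.mark_of('bar_mid',im)[:2],bot.read_t())
E
python3 - <<'E'
import cv2
b=cv2.imread('pics/rig2.png')[50:265,255:375]
cv2.imwrite('pics/rig2z.png',cv2.resize(b,None,fx=2.75,fy=2.75,interpolation=cv2.INTER_CUBIC))
E
```

```text
loc [4.08187187e-05 3.05518901e-03 7.24341208e-02]
True [-2.93687983e-05  1.52594407e-04  7.24458052e-02] [-0.38003252  0.06397148  3.20366788]
[-3.71266566e-05  7.61448385e-04  7.25258023e-02] [-0.42187921 -0.03990811 -0.2337668 ]
[{'centre': [0.5421, 0.0251, 0.0703], 'score': 0.91}] 13.85
```

View pics/rig2z.png

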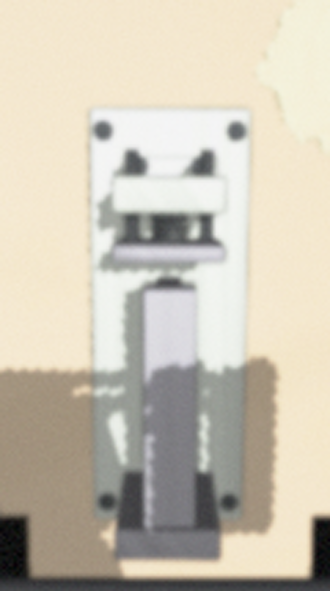

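```bash
python3 - <<'E'
from fit import *
im=load('rig2'); f=lambda a: np.array(a)/2.75+[255-.32,50-.32]
L=[(-32,105,8),(32,105,8),(-19,-42,82),(19,-42,82),(-19,-54,82),(19,-54,82)]
x,res=fit(im,L,f([(91,109),(249,109),(115,528),(220,528),(117,558),(219,558)]),[.54,.025,-.3,0]); print(np.round(x,4),np.round(res,1).tolist())
b,res=fit(im,[(-9,42,80),(9,42,80),(-9,-42,80),(9,-42,80)],f([(144,289),(196,289),(145,527),(196,527)]),[.54,.025,-.3,0]); print(np.round(b,4),np.round(res,1).tolist())
Rm=R.from_euler('z',x[2]).as_matrix()
print('bar in rig',Rm.T@(b-x)[[0,1,3]], 'yaw',b[2]-x[2])
p=ray(im,f([(113,262),(227,262)]),0.080); print((p-[x[0],x[1],0])@Rm, 'head rel bar-end:', ((p-[b[0],b[1],0])@Rm)[:,1]-.042)
E
```

```text
[ 0.5393  0.0251 -0.3058 -0.0043] [[-1.0, -0.2], [0.9, 0.1], [-0.2, -0.3], [0.5, -0.1], [-0.8, 0.3], [0.6, 0.4]]
[ 0.54    0.0254 -0.2988 -0.0008] [[-0.4, -0.1], [0.4, -0.1], [0.0, 0.1], [-0.0, 0.1]]
bar in rig [0.00062027 0.00058315 0.00348517] yaw 0.006973058363149265
[[-0.0185102   0.05136042  0.08      ]
 [ 0.01906957  0.05154168  0.08      ]] head rel bar-end: [0.00877727 0.00895853]
```

```bash
python3 - <<'E'
from h import *
bot.reach([0.45,-0.286,0.28],down(-0.5)); im=wrist('hol1')
for l in ['holder','blade']: print(l,vision.mark_of(l,im)[:2])
print(bot.read_joint_positions(),bot.read_t())
E
```

```text
holder [{'centre': [0.4521, -0.2846, -0.0019], 'score': 0.57}]
blade [{'centre': [0.4535, -0.285, 0.0011], 'score': 0.75}]
[-0.22644353  0.10854278  0.77210816  1.66186003 -0.07666553  1.40252218
  1.62703176] 15.75
```

View pics/hol1.png

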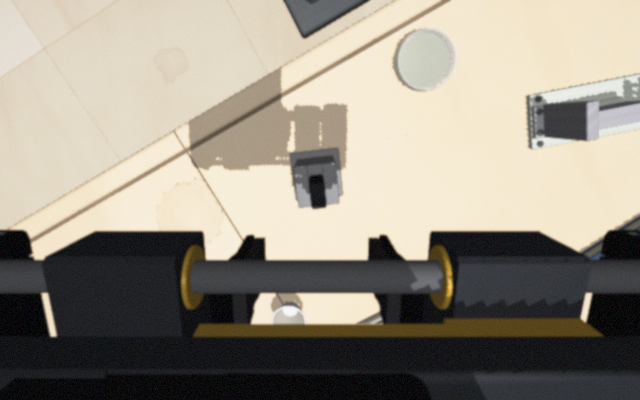

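```bash
python3 - <<'E'
import cv2
b=cv2.imread('pics/hol1.png')[140:220,280:355]
cv2.imwrite('pics/hol1z.png',cv2.resize(b,None,fx=7,fy=7,interpolation=cv2.INTER_CUBIC))
E
```

```text
(no output)
```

View pics/hol1z.png

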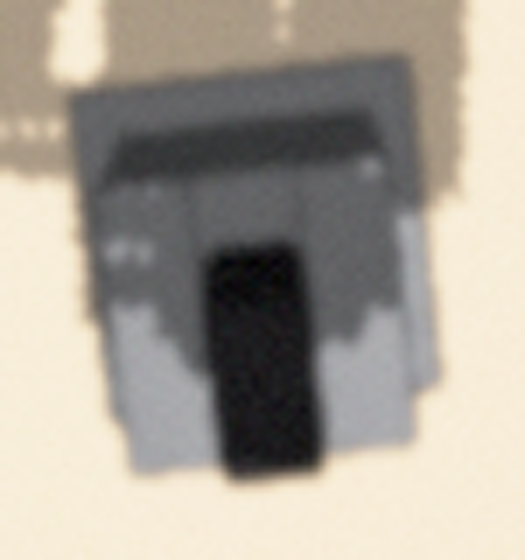

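```bash
python3 - <<'E'
from fit import *
im=load('hol1'); f=lambda a: np.array(a)/7+[280-.43,140-.43]
L=[(-22,-22,76),(-22,22,76),(22,-22,76),(22,22,76)]; px=f([(103,185),(385,160),(130,470),(415,442)])
x,res=fit(im,L,px,[.45,-.286,-.45,0]); print(np.round(x,4),np.round(res,1).tolist())
L2=[(12,-7,126),(12,7,126),(-12,-7,76),(-12,7,76)]; px2=f([(232,482),(326,466),(207,258),(300,242)])
x2,res=fit(im,L2,px2,[.45,-.286,-.45,0]); print('handle',np.round(x2,4),np.round(res,1).tolist())
x3,res=fit(im,L+L2,np.r_[px,px2],[.45,-.286,-.45,0]); print('both',np.round(x3,4),np.round(res,1).tolist())
for y in [x2[2],x3[2]]:
  print(bot.solve_ik([x3[0],x3[1],0.1],down(y)))
yr=-0.304
print(bot.solve_ik([.539+.3*.046,.025+.95*.046,0.2],down(yr)))
E
```

```text
[ 0.4533 -0.287  -0.4011 -0.0033] [[-1.2, -0.1], [1.2, -0.7], [-0.4, 0.4], [0.4, 0.5]]
handle [ 0.4542 -0.2864 -0.3357 -0.0034] [[-0.6, 1.2], [1.1, 1.1], [-0.3, -1.4], [-0.2, -1.3]]
both [ 0.4542 -0.2868 -0.3888 -0.0054] [[-0.8, 0.5], [1.3, -0.5], [0.5, 0.8], [1.0, 0.4], [-1.8, 0.6], [-0.0, 1.3], [-0.1, -1.9], [0.0, -1.1]]
[-0.1499512   0.30633462  0.73172801  1.87967952 -0.23539382  1.04304119
  1.9134295 ]
[-0.15272243  0.30705969  0.73516299  1.87979558 -0.2368389   1.04320468
  1.8616454 ]
[-0.74008606  0.2193759   0.61768632  1.71580005 -0.13326314  1.24867453
  1.17540444]
```

```bash
python3 - <<'E'
from h import *
x,y,a=0.4537,-0.2868,-0.395
bot.reach([x,y,0.16],down(a))
im=wrist('hol2')
c=bot.movel([x,y,0.095],velocity=0.06,contact_N=8); print(c,bot.read_eef_pos(),bot.read_wrist_force())
if not c:
    jaws.move_gripper(0.0,40); print('open',bot.read_opening(),bot.read_eef_pos(),bot.read_wrist_force())
print(bot.read_t())
E
```

```text
False [ 0.45394555 -0.28695643  0.09537484] [ 0.03211061 -0.02428387 -0.1100918 ]
open 0.013626412749545859 [ 0.45373692 -0.28677952  0.09502575] [-0.43982741 -0.10463783  0.42837296]
18.2917
```

View pics/hol2.png

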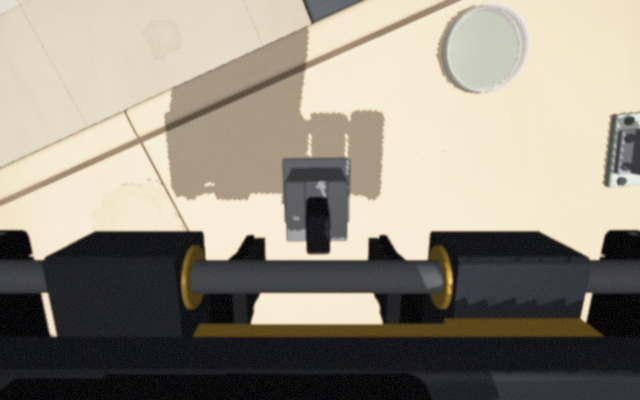

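```bash
python3 - <<'E'
from h import *
rig=np.load('rig.npy'); Rm=R.from_euler('z',rig[2]).as_matrix(); o=np.array([rig[0],rig[1],0])
bot.movel([0.4537,-0.2868,0.215],velocity=0.1); bot.hold(0.2)
print('wf',bot.read_wrist_force(),bot.read_opening(),bot.read_t())
bot.reach(list(o+Rm@np.array([0,0.0465,0.215])),down(-0.3043)); 
bot.movel(list(o+Rm@np.array([0,0.0465,0.178])),velocity=0.08); bot.hold(0.1)
print((bot.read_eef_pos()-o)@Rm,bot.read_tool_rot())
im=wrist('gap1'); 
for n in ['scene','top']:
    a=vision.get_image(n); save('gap1'+n,a); np.savez(f'pics/gap1{n}.npz',pose=a['pose'],K=a['camera_matrix'],dist=a['dist'])
    print([(d['centre'],d['score']) for d in vision.mark_of('blade',a)[:2]])
print(bot.read_t())
E
python3 - <<'E'
import cv2
b=cv2.imread('pics/gap1scene.png')[90:230,240:360]
cv2.imwrite('pics/gap1sz.png',cv2.resize(b,None,fx=4.2,fy=4.2,interpolation=cv2.INTER_CUBIC))
E
```

```text
wf [-0.24838402  0.39292191 -0.2080032 ] 0.013917561822967455 19.8417
[0.00027733 0.04661293 0.17840227] [-1.57048303e+00 -5.80423604e-04 -3.04318196e-01]
[([0.5563, 0.0701, 0.0892], 0.68)]
[]
22.1833
```

View pics/gap1.png

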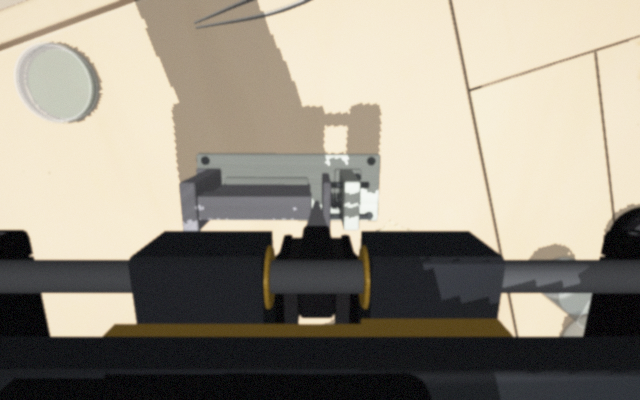

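View pics/gap1sz.png

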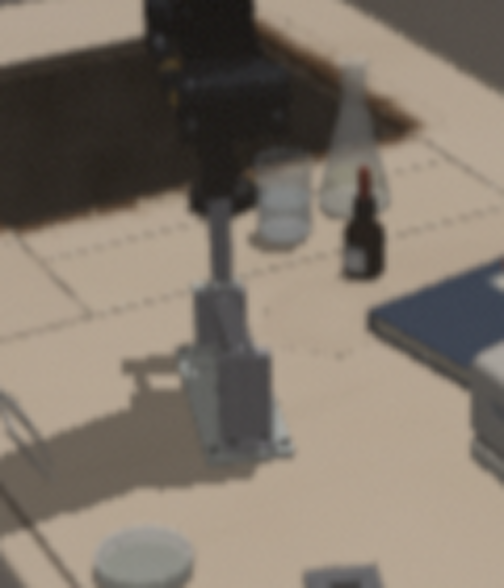

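```bash
python3 - <<'E'
import cv2
b=cv2.imread('pics/gap1.png')[165:240,270:370]
cv2.imwrite('pics/gap1z.png',cv2.resize(b,None,fx=7.5,fy=7.5,interpolation=cv2.INTER_CUBIC))
E
```

```text
(no output)
```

View pics/gap1z.png

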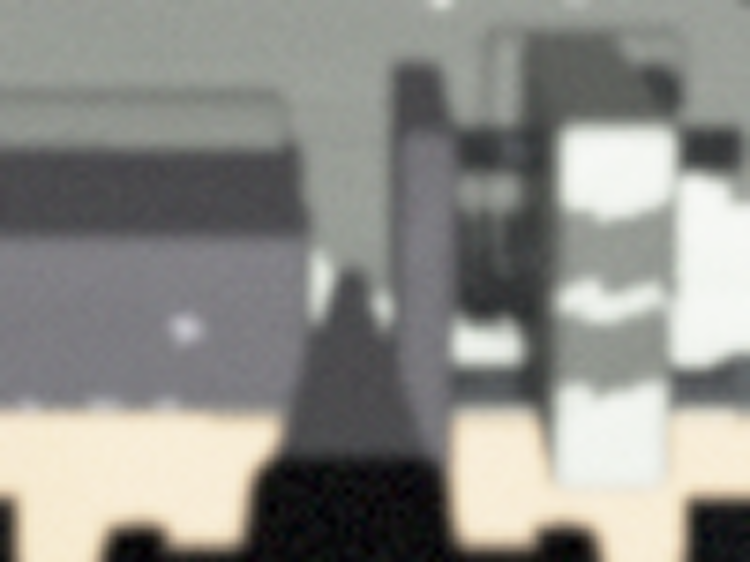

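The blade tip (350 in the zoom) is centred between the bar end (308) and the plate (393). I'll descend partway, then feel for the bar face.

```bash
cat >> h.py <<'E'
rig=np.load('rig.npy'); Rm=R.from_euler('z',rig[2]).as_matrix(); o=np.array([rig[0],rig[1],0])
loc=lambda: (bot.read_eef_pos()-o)@Rm
F=lambda: Rm.T@np.array(bot.read_wrist_force())
W=lambda x,y,z: list(o+Rm@np.array([x,y,z]))
E
python3 - <<'E'
from h import *
c=bot.movel(W(0,0.0467,0.138),velocity=0.04,contact_N=4); bot.hold(0.2); print(c,loc(),F())
c=bot.movel(W(0,0.0437,0.138),velocity=0.004,contact_N=2); print(c,loc(),F())
bot.hold(0.2); print(loc(),F())
im=wrist('gap2'); print(bot.read_t())
b=cv2.imread('pics/gap2.png')[165:240,270:370]
cv2.imwrite('pics/gap2z.png',cv2.resize(b,None,fx=7.5,fy=7.5,interpolation=cv2.INTER_CUBIC))
E
```

```text
False [7.66634894e-05 4.67401196e-02 1.38168762e-01] [ 0.29240803  0.3933702  -0.1720571 ]
True [-0.00025793  0.04607282  0.13772753] [0.14655014 0.32757317 0.79477073]
[-0.00047313  0.04613705  0.13744716] [0.35688704 2.3655753  0.58628227]
24.2083
```

View pics/gap2z.png

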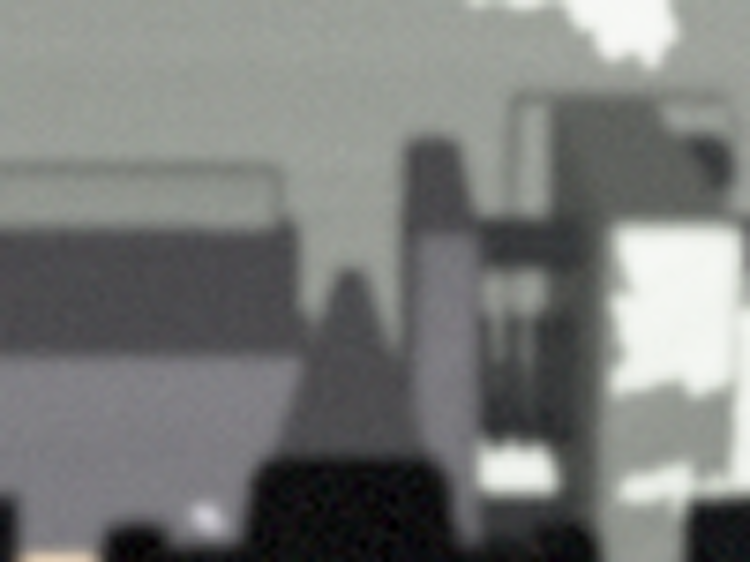

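```bash
python3 - <<'E'
from h import *
for z in [0.132,0.128,0.125,0.122,0.120]:
    y=0.0461+0.075*(0.1374-z)
    c=bot.movel(W(0,y,z),velocity=0.01); bot.hold(0.15); print(z,round(y,5),np.round(loc(),5),np.round(F(),2))
im=wrist('gap3'); print(bot.read_t(),bot.read_opening())
b=cv2.imread('pics/gap3.png')[165:240,270:370]
cv2.imwrite('pics/gap3z.png',cv2.resize(b,None,fx=7.5,fy=7.5,interpolation=cv2.INTER_CUBIC))
E
```

```text
0.132 0.04651 [-7.000e-05  4.650e-02  1.319e-01] [-0.6   2.39 -0.64]
0.128 0.0468 [-5.0000e-05  4.6810e-02  1.2791e-01] [ 1.04  2.22 -0.93]
0.125 0.04703 [9.0000e-05 4.7000e-02 1.2499e-01] [1.82 1.2  0.59]
0.122 0.04726 [8.0000e-05 4.7230e-02 1.2199e-01] [0.43 1.34 0.98]
0.12 0.04741 [0.      0.04741 0.11994] [0.93 0.85 2.31]
27.5083 0.013627898552045119
```

View pics/gap3z.png

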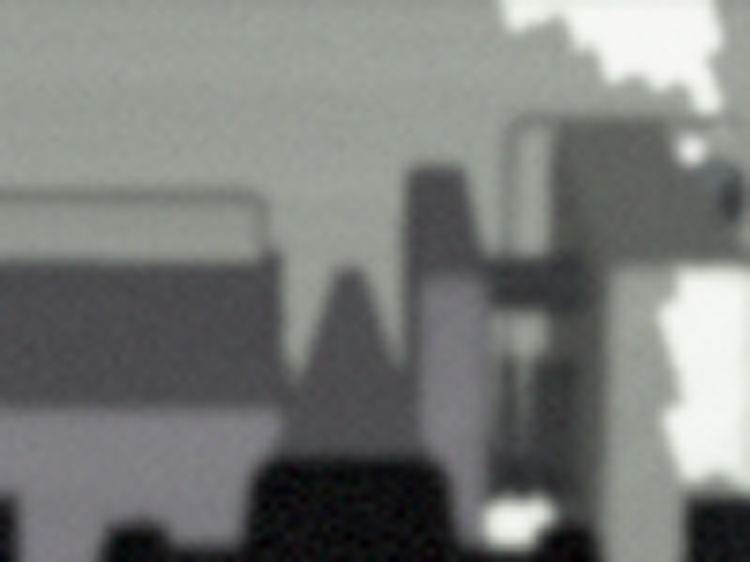

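```bash
python3 - <<'E'
from h import *
for z in [0.118,0.1165]:
    y=0.0461+0.075*(0.1374-z)
    c=bot.movel(W(0,y,z),velocity=0.01); bot.hold(0.3); f=np.mean([F() for _ in range(5)],0); print(z,round(y,5),np.round(loc(),5),np.round(f,2))
bot.hold(1.0); print([np.round(F(),2).tolist() for _ in range(3)],loc(),bot.read_tool_rot())
im=wrist('gap4'); a=vision.get_image('scene'); save('gap4s',a); print(bot.read_t(),bot.read_opening())
b=cv2.imread('pics/gap4.png')[165:240,270:370]
cv2.imwrite('pics/gap4z.png',cv2.resize(b,None,fx=7.5,fy=7.5,interpolation=cv2.INTER_CUBIC))
b=cv2.imread('pics/gap4s.png')[90:230,240:360]
cv2.imwrite('pics/gap4sz.png',cv2.resize(b,None,fx=4.2,fy=4.2,interpolation=cv2.INTER_CUBIC))
E
```

```text
0.118 0.04756 [3.0000e-05 4.7540e-02 1.1799e-01] [1.29 0.04 3.01]
0.1165 0.04767 [6.0000e-05 4.7640e-02 1.1655e-01] [ 0.1  -0.02  5.82]
[[0.54, -0.07, 4.61], [0.54, -0.07, 4.61], [0.54, -0.07, 4.61]] [4.91882141e-05 4.76671789e-02 1.16546472e-01] [-1.57090958e+00  8.82350956e-04 -3.03965311e-01]
29.8583 0.013801572564028697
```

View pics/gap4z.png

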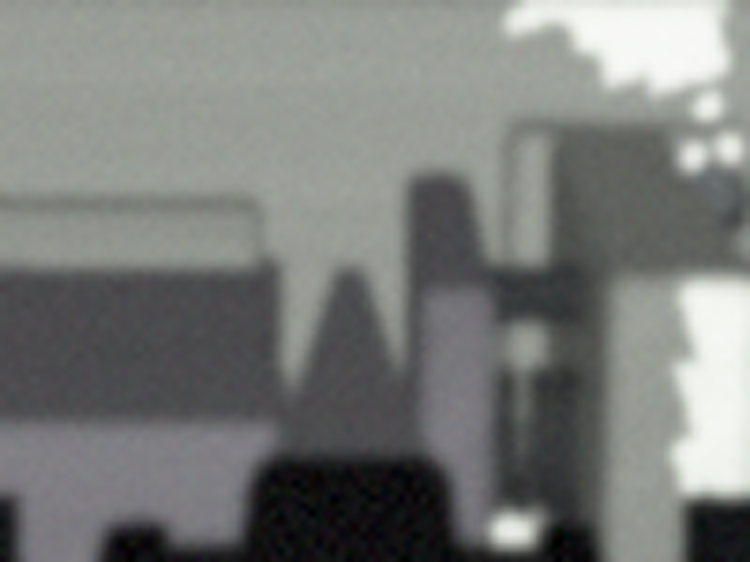

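View pics/gap4sz.png

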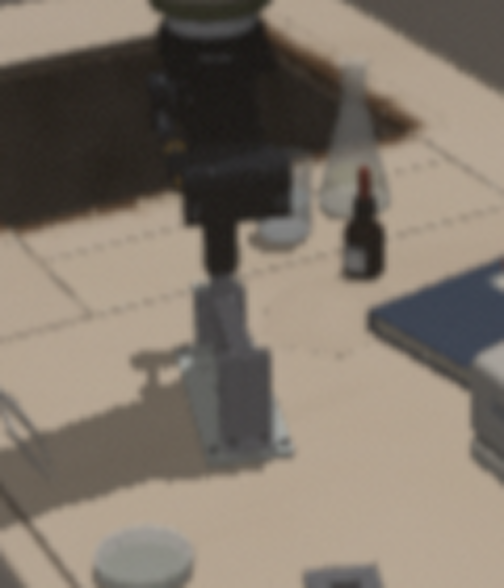

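```bash
python3 - <<'E'
from fit import *
f=lambda a: np.array(a)/7.5+[270-.43,165-.43]
for n,bar,pf,pb,po in [('gap2',(304,355),(412,232),(478,232),(612,222)),('gap3',(283,408),(420,272),(489,272),(607,265)),('gap4',(280,423),(424,285),(496,288),(607,275))]:
    im=load(n)
    g=lambda uv,z:((ray(im,f([uv]),z)-o)@Rm)[0]*1000
    print(n,[np.round(g(*a)[:2],2).tolist() for a in [(bar,.08),(pf,.08),(pb,.08),(po,.076)]])
E
```

```text
gap2 [[-8.88, 42.15], [-19.34, 51.01], [-19.36, 56.42], [-19.34, 67.78]]
gap3 [[-9.0, 42.1], [-19.71, 52.48], [-19.72, 57.68], [-19.34, 66.97]]
gap4 [[-8.77, 42.23], [-19.48, 52.96], [-19.26, 58.3], [-19.31, 66.91]]
```

The image measurements put the plate about 1.9 mm back, and the gap opened from 8.9 to 10.7 mm. The side force is near zero, so bar and plate press about equally. The readings are steady, so I'm handing in.

```bash
python3 - <<'E'
from h import *
print(np.round(F(),2),loc(),bot.read_opening(),bot.read_t()); bot.close_job()
E
```

```text
[ 1.08 -0.15  4.42] [7.27399493e-05 4.76333721e-02 1.16539520e-01] 0.013801572564028697 29.8583
the job is handed in; nothing more can be done
```

The bar is on the rail, the blade is wedged snugly between its free end and the spring plate, and I handed the job in at about 30 s of the 72 s. The hand-in reports no verdict, so the results below are my own last checks.

- **Bar:** It lies on the rail against the fixed stop and has been let go. The picture fit put it within about 0.6 mm of butted, 0.6 mm off to the side and 0.007 rad off line.
- **Blade:** It is still held by its handle and upright, with the jaws closed at 13.8 mm and the tool within 0.001 rad of vertical. From the tool position, the tip is about 52 mm below the plate's top and near mid-width.
- **Spring plate:** The pictures before and after show it pushed back about 1.9 mm, with the gap opening from 8.9 to 10.7 mm.
- **Forces:** There is about 4.4 N of upward drag on the tool, and the sideways force along the rig is about zero. That means bar and plate press about equally, an estimated 6 N each. I could not read the contact forces directly.

No check failed. The holder fit was the loosest, with residuals up to 2 px, but the blade was gripped without trouble. I steered clear of the bystanders and met no unexpected contact, but I did not re-measure where they ended up.

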